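# Seat the lid of an imaging chamber with its four screws

### The job

The lid of the dark blue imaging chamber lies loose on its springy seal. Tighten its four thumbscrews clockwise in at least two rounds, part way first (about an eighth of a turn), and crosswise (next always the screw diagonally opposite, then the other pair), so that the lid goes down without tipping until it sits flat and fully home on its stops with all four screws snug. Stop each screw as soon as you feel its resistance climb steeply, do not overtighten, leave the other things where they are and let go at the end.

Things in the scene. Friction and masses are not known exactly. Their poses are not given: they have to be found in the camera images.
- chamber: square dark blue imaging chamber, fixed to the bench: 172 x 172 mm base, its rim 42 mm high. Origin at the centre of its underside; x and y along its sides, z up. Its four screws stand on a 100 mm square: screw 1 at (-50, 50) mm of this frame, 2 at (-50, -50), 3 at (50, -50), 4 at (50, 50); so 1 is diagonally opposite 3, and 2 is opposite 4
- lid_top (a point): centre of the top face of the aluminium lid, 140 x 140 x 8 mm, 0.35 kg, with a 54 mm square window. It lies loose between the rim walls on springy orange seal pads (2 N/mm each, 36 mm either side of the centre in x and y), top face about 48 mm above the bench at the start. Under each screw is a steel stop; the lid must go down 2.7 to 4.5 mm to sit on all four stops, how far differs each time and cannot be seen
- screw1 (a joint): turn of screw 1 in rad, growing clockwise seen from above (tightening), 0 to 0.15 at the start. All four screws: go down 3.2 mm per rad and stay where they are left; nothing but the lid stops them. The foot meets the lid at about 0.2, then presses it into the soft seal until, somewhere between 1.0 and 1.6 (not known beforehand), that corner sits on its stop
- knob1 (a point): middle of the round black knurled knob of screw 1, on its axis, half-way up the knob. The knob is 36 mm across and 24 mm tall, axis vertical, white pointer on top, and can be gripped from above at any yaw. This point is 74 mm above the bench at joint value 0 and sinks with the screw (follow it down while turning); 26 mm from it down to the lid. Every knob's neighbours are 100 mm away
- foot1: brass foot of screw 1 that presses on the lid, 20 mm across; origin at the centre of its underside, on the screw's axis 26 mm under the knob's middle; turns with the knob
- screw2 (a joint): turn of screw 2 in rad, growing clockwise seen from above (tightening), 0 to 0.15 at the start. All four: pressing force some 5 to 12 N on the seal; on the stop it climbs by roughly 120 N per rad. Snug is 16 to 45 N, best about 28; more is overtight. Turning takes about 0.009 N m per newton of pressing force, so some 0.25 N m when snug; this moment may fade when the turning stops
- knob2 (a point): middle of the round black knurled knob of screw 2, on its axis, half-way up the knob. As for screw 1.
- foot2: brass foot of screw 2 that presses on the lid, 20 mm across; origin at the centre of its underside, on the screw's axis 26 mm under the knob's middle; turns with the knob
- screw3 (a joint): turn of screw 3 in rad, growing clockwise seen from above (tightening), 0 to 0.15 at the start. All four: a light grip of 7 to 9 N carries the knob round until it is snug and then slips on it, so that the knob (and this value) stays behind the hand; a hard grip does not slip and overtightens
- knob3 (a point): middle of the round black knurled knob of screw 3, on its axis, half-way up the knob. As for screw 1.
- foot3: brass foot of screw 3 that presses on the lid, 20 mm across; origin at the centre of its underside, on the screw's axis 26 mm under the knob's middle; turns with the knob
- screw4 (a joint): turn of screw 4 in rad, growing clockwise seen from above (tightening), 0 to 0.15 at the start. As for the others
- knob4 (a point): middle of the round black knurled knob of screw 4, on its axis, half-way up the knob. As for screw 1.
- foot4: brass foot of screw 4 that presses on the lid, 20 mm across; origin at the centre of its underside, on the screw's axis 26 mm under the knob's middle; turns with the knob
- spare_screw: bystander: spare black thumbscrew standing knob-down, 45 mm tall, 36 mm across; origin at the centre of its underside
- petri_dish: bystander: clear covered petri dish, 60 mm across, 16 mm high; origin at the centre of its underside
- oil_bottle: bystander: small amber bottle, 36 mm across, 75 mm tall; origin at the centre of its underside
- slide_box: bystander: blue and white slide box, 85 x 170 x 26 mm; origin at the centre of its underside
- driver: bystander: screwdriver with a yellow handle, lying down; origin at the centre of its underside (lying, handle to its -x)
- objective: bystander: steel microscope objective with a green band, standing, 28 mm across, 46 mm tall; origin at the centre of its underside
- lid: the same lid; origin at the centre of its underside, z up. Its tilt from level tells whether it tips
Things that resemble listed ones, but are neither listed nor needed, are in the scene too. Of the things like the lid, leave any that is green; of the rest the smaller one is meant.

How it is judged:
By the outcome, as a careful person would: the job done as asked, in the order asked, and still so for the second after the job is handed in, with the robot touching nothing.
It also fails if it takes over 72 s, if anything falls off the work surface, if the arm or the gripper's body presses on something with over 40 N, if the wrist force passes 120 N, or if a joint passes its speed limit or range.

### The arm

A 6-joint arm with a two-finger parallel gripper is mounted at the origin on the work surface. World frame = base frame: x ahead of the robot, y to its left, z up, the work surface at z = 0. Lengths are in m, angles in rad, forces in N, time in s.
With the tool pointing down it reaches from about 0.3 to 0.775 m from the base axis. Payload 14.6 kg.
Tool frame: the origin (TCP) lies midway between the tips of the shut fingers; the grasp point (between the pads) lies 19 mm behind it (ctrl.tcp_to_grasp is the z of the grasp point in the tool frame, in m); z points along the fingers, y is the line along which they close (so a half turn about z gives the same grasp; the last joint's range is limited). The gripper opens to 94 mm and grips with 3 to 60 N. Pads are 16 mm wide; open, the fingers measure 119 mm over their backs; the gripper's body (75 mm by 177 mm) begins 78 mm behind the grasp point.
Start: joints at [1.084, 0.3, 1.521, -0, 1.321, -0.067], TCP at [0.224, 0.502, 0.205] pointing down, gripper open.
Joint ranges: [-3.03, 3.03], [-0.79, 2.21], [0.23, 2.52], [-1.04, 4.18], [0, 3.07], [-2.55, 2.55]. Speed limits (rad/s): [2.22, 2.22, 2.57, 3.14, 3.14, 3.14].

### API

Orientations are given as [roll, pitch, yaw] about the fixed x, y, z axes, in that order (R = Rz(yaw) Ry(pitch) Rx(roll)).
In Python, from station import monitor, camera, ctrl gives the robot as it stands.
- The arm moves only by the tool apply_moves, never from a script. Its argument "plan" is one flat list of numbers, 4 for each row, row after row: the shift along the tool's x, y, z in mm, then the turn about the tool's z in rad. In form: [dx, dy, dz, spin, dx, dy, dz, spin, ...]. A call has 1 to 20 rows; each row shifts and turns the commanded pose from where the row before left it, along the tool's axes as they then stand; what a row does not reach is not made up. A row lasts 1/10 s, in which the tool goes at most 50 mm and 8.59 degrees, less where a joint would pass 70% of its speed; a pose out of reach is approached as far as the arm can. A call is refused whole if a number of a shift passes 50 or a number of a turn 0.15, either way. A call with a gripper value outside its range is refused whole. "hand" is the gripper command: -1 is shut, 1 is fully open, values between are in proportion, set as the call begins (left out, the last holds). The fingers move at their own pace and stop on an object; "squeeze" is the grip in N (left out, the last holds). Time passes only in rows, so rows that do not move let the fingers close. It gives the time, the measured TCP pose, the force, the opening and the grip force at its end, in the units of the state.
- monitor.get_obs(): the state, without advancing time (a new reading comes with each control period).
- camera(name): name is "scene" or "top" or "wrist"; returns a dict with "image" (420x560x3 uint8, red, green, blue), "range_z" (420x560 float32, m along the optical axis (not along the pixel's ray), 0 where there is no reading), "mtx" (3x3 intrinsics, pixels), "rvec" (rotation vector, rad) and "tvec" (3), from world to camera coordinates, as OpenCV has them. Camera axes: x right, y down, z forward; pixel columns grow to the right and rows downward; lengths in m; the calibration is good to about 2 mm. A picture is of the moment at which its call begins.
- ctrl.hand_in(): hands the job in; it is judged then, once.
The state is a dict: "time_s": time; "qpos": joint angles; "joint_vel": joint speeds; "tau": joint torques, N m; "ee_pos": TCP position; "eef_rot": TCP orientation; "force": force on the tool from outside, world axes, zero at the start; "moment": the same for the moment, N m; "grip_width": finger opening in m; "grip_force": force on a finger pad.
Only numpy, scipy, OpenCV 4.12 (cv2) and the standard library are available. Lean on these libraries where they do the work, as an engineer would, in place of code of your own. Each camera call takes 0.05 s, during which the arm holds its last target. There are 200 camera calls.

## Working session

There is one attempt and no reset: what is moved stays moved. The work goes in short steps, Python scripts to look and compute and a tool call to move; the robot and the scene stay as the last step left them, time stands still between calls to the robot, and variables do not carry over. Pictures are saved under pics/ and viewed, at most 10 in all, crops included, and the job is handed in when it is done.

Besides the shell and the picture viewer there is one more tool, called as name(argument=value, ...) on one line, values as JSON. apply_moves: Moves the arm, as the interface text tells. Its arguments: {"type":"object","properties":{"plan":{"type":"array","items":{"type":"number"}},"hand":{"type":"number"},"squeeze":{"type":"number"}},"required":["plan"]}

```bash
mkdir -p pics; ls
python3 - <<'E'
from station import monitor,camera,ctrl
import cv2,numpy as np
o=monitor.get_obs();print(o, ctrl.tcp_to_grasp)
for n in ("top","scene"):
    c=camera(n);cv2.imwrite(f"pics/{n}0.png",c["image"][:,:,::-1]);np.savez(f"pics/{n}0.npz",**c)
E
```

```text
pics
{'time_s': 0.0, 'qpos': array([ 1.08440222e+00,  3.00494645e-01,  1.52157085e+00,  1.32162999e-05,
        1.32070245e+00, -6.65862005e-02]), 'joint_vel': array([-4.71941066e-04, -3.12769060e-04,  4.92264002e-04, -2.30541054e-05,
        5.64594716e-04,  9.34107067e-04]), 'tau': array([-3.63433232e-03, -5.31800151e+01, -3.52734053e+01,  7.06392643e-02,
        2.44160666e-02, -6.64644745e-05]), 'ee_pos': array([0.2240427 , 0.50201523, 0.20487775]), 'eef_rot': array([-3.14042082e+00, -9.09729899e-05,  2.72178142e+00]), 'force': array([0.02500606, 0.28118725, 0.20394007]), 'moment': array([-0.0377483 , -0.02280761,  0.04190546]), 'grip_force': 0.0, 'grip_width': 0.09402226539106763} -0.0188
```

View pics/top0.png

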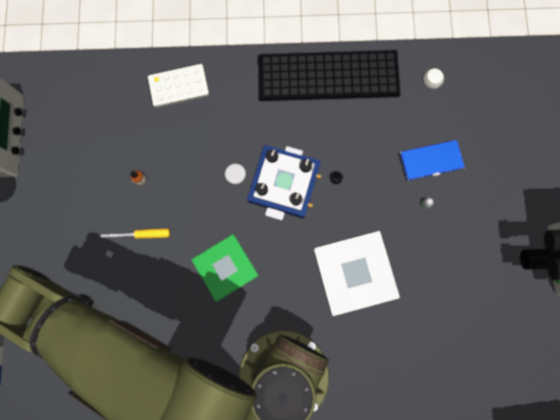

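View pics/scene0.png

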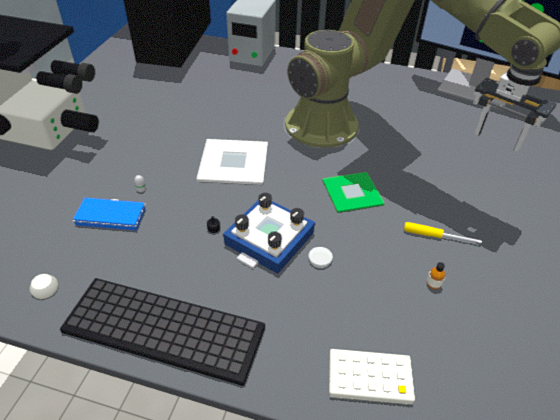

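The top view shows the chamber centred at about (285,181), with knobs at about (272,156), (307,166), (262,189) and (296,199). The green and large white lids are decoys. Next I'll get the knob positions from depth.

```bash
cat > h.py <<'E'
import numpy as np,cv2
def world(c):
    K,R,t=c["mtx"],cv2.Rodrigues(np.asarray(c["rvec"],float))[0],np.asarray(c["tvec"],float).ravel()
    z=c["range_z"].astype(float);v,u=np.mgrid[:z.shape[0],:z.shape[1]]
    p=np.stack([(u-K[0,2])/K[0,0]*z,(v-K[1,2])/K[1,1]*z,z],-1)
    P=(p-t)@R; P[z<=0]=np.nan; return P
def pix(c,P):
    return cv2.projectPoints(np.array(P,float).reshape(-1,3),np.asarray(c["rvec"],float),np.asarray(c["tvec"],float),c["mtx"],None)[0][:,0]
def knobs(c,box,zlo=.07,zhi=.1):
    P=world(c);m=(P[...,2]>zlo)&(P[...,2]<zhi)&(P[...,0]>box[0])&(P[...,0]<box[1])&(P[...,1]>box[2])&(P[...,1]<box[3])
    n,l=cv2.connectedComponents(m.astype(np.uint8))
    return [(int((l==i).sum()),np.nanmedian(P[l==i],0).round(4),((np.nanmax(P[l==i],0)+np.nanmin(P[l==i],0))/2).round(4)) for i in range(1,n) if (l==i).sum()>8]
E
python3 - <<'E'
from h import *
for n in ("top","scene"):
    c=dict(np.load(f"pics/{n}0.npz")); P=world(c)
    if n=="top":
        for p in [(285,181),(272,156),(307,166),(262,189),(296,199)]: print(p,P[p[1],p[0]].round(4))
        print((c["mtx"][0,0]))
    for k in knobs(c,(.3,.7,-.2,.2)): print(n,k)
E
```

```text
(285, 181) [ 0.5429 -0.0205  0.044 ]
(272, 156) [0.6055 0.0141 0.0899]
(307, 166) [ 0.575  -0.0836  0.0846]
(262, 189) [0.5114 0.0441 0.0897]
(296, 199) [ 0.4814 -0.0497  0.0843]
498.74241240902717
top (139, array([0.6091, 0.015 , 0.0867]), array([0.6104, 0.0145, 0.0835]))
top (138, array([ 0.5773, -0.0785,  0.0877]), array([ 0.579 , -0.0782,  0.0829]))
top (141, array([0.5146, 0.0469, 0.0864]), array([0.5149, 0.047 , 0.083 ]))
top (137, array([ 0.4837, -0.0475,  0.0871]), array([ 0.4843, -0.0485,  0.0839]))
scene (151, array([ 0.4906, -0.044 ,  0.0835]), array([ 0.4852, -0.0454,  0.0802]))
scene (162, array([0.5214, 0.0495, 0.0838]), array([0.5141, 0.0492, 0.0796]))
scene (172, array([ 0.5843, -0.0756,  0.0839]), array([ 0.5819, -0.0767,  0.0802]))
scene (186, array([0.6164, 0.0188, 0.0837]), array([0.6117, 0.0183, 0.0799]))
```

apply_moves(plan=[-31.6, -21.3, -3, 0, -31.6, -21.3, -3, 0, -31.6, -21.3, -3, 0, -31.6, -21.3, -3, 0, -31.6, -21.3, -3, 0, -31.6, -21.3, -3, 0, -31.6, -21.3, -3, 0, -31.6, -21.3, -3, 0, -31.6, -21.3, -3, 0, -31.6, -21.3, -3, 0, -31.6, -21.3, -3, 0, -31.6, -21.3, -3, 0, -31.6, -21.3, -3, 0, -31.6, -21.3, -3, 0, -31.6, -21.3, -3, 0, -31.6, -21.3, -3, 0, 0, 0, 0, 0.15, 0, 0, 0, 0.15, 0, 0, 0, 0.15, 0, 0, 0, 0.15], hand=0.4, squeeze=8)

```text
time_s: 2.1
ee_pos: [0.5469, -0.0151, 0.253]
eef_rot: [-3.141, -0.0, 2.115]
force: [-0.6, -0.4, -0.4]
grip_width: 0.0656
grip_force: 0.0
```

Run:
```python
from station import monitor,camera
from h import *
o=monitor.get_obs();print({k:np.round(o[k],4) for k in ("time_s","qpos","ee_pos","eef_rot","force","moment","grip_width")})
c=camera("wrist");cv2.imwrite("pics/w1.png",c["image"][:,:,::-1]);np.savez("pics/w1.npz",**c)
for k in knobs(c,(.4,.7,-.15,.12),.08,.1): print(k)
```

```text
{'time_s': np.float64(2.1), 'qpos': array([-0.0946,  0.2615,  1.4592,  0.    ,  1.4216, -0.6392]), 'ee_pos': array([ 0.5469, -0.0151,  0.253 ]), 'eef_rot': array([-3.1409e+00, -5.0000e-04,  2.1154e+00]), 'force': array([-0.5828, -0.3573, -0.4419]), 'moment': array([-0.062 ,  0.0466, -0.0175]), 'grip_width': np.float64(0.0656)}
(961, array([0.5142, 0.0478, 0.0862]), array([0.5144, 0.0476, 0.0863]))
(862, array([ 0.4833, -0.0465,  0.0861]), array([ 0.4835, -0.0471,  0.0844]))
(842, array([0.6083, 0.017 , 0.0865]), array([0.6089, 0.017 , 0.0846]))
(748, array([ 0.5775, -0.077 ,  0.0867]), array([ 0.5781, -0.0783,  0.0845]))
```

View pics/w1.png

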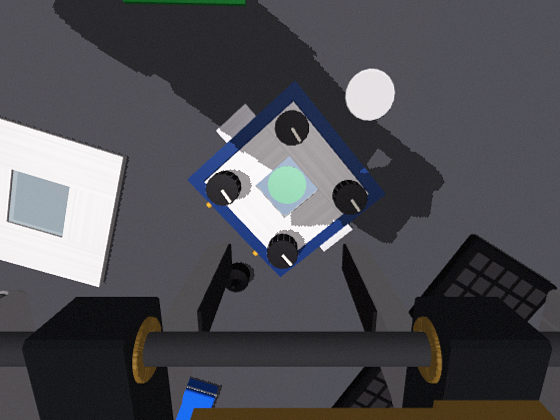

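The wrist view shows all four knobs at (292,127), (224,187), (350,197) and (283,249), with white pointers. I'll work in the order D, A, C, B, where D–A and C–B are the diagonal pairs. First I go down over D.

```bash
cat >> h.py <<'E'
# ideal square fitted to the measured knobs
K0={"A":(.6085,.017),"B":(.5777,-.0775),"C":(.5143,.0477),"D":(.4834,-.0468)}
def _fit():
    s={"A":(.05,.05),"B":(.05,-.05),"C":(-.05,.05),"D":(-.05,-.05)}
    k=list(s);p=np.array([complex(*K0[i]) for i in k]);q=np.array([complex(*s[i]) for i in k]);m=p.mean();r=((p-m)*q.conj()).sum();r/=abs(r)
    return {i:np.array([(m+r*complex(*s[i])).real,(m+r*complex(*s[i])).imag]) for i in k}
KN=_fit()
def tool(o,name,z):
    y=o["eef_rot"][2];d=KN[name]-o["ee_pos"][:2]
    return np.round(1e3*np.array([d@[np.cos(y),np.sin(y)],d@[np.sin(y),-np.cos(y)],o["ee_pos"][2]-z]),1)
def pointers(c,zt=.0865):
    K,R,t=c["mtx"],cv2.Rodrigues(np.asarray(c["rvec"],float))[0],np.asarray(c["tvec"],float).ravel()
    g=c["image"].min(-1);v,u=np.mgrid[:g.shape[0],:g.shape[1]]
    ray=np.stack([(u-K[0,2])/K[0,0],(v-K[1,2])/K[1,1],np.ones(u.shape)],-1)@R;C=-R.T@t
    P=C+ray*((zt-C[2])/ray[...,2])[...,None];r={}
    for n,k in KN.items():
        d=P[...,:2]-k;m=(np.hypot(d[...,0],d[...,1])<.0145)&(g>130)
        if m.sum()>3:
            q=d[m].mean(0);r[n]=(round(float(np.arctan2(q[1],q[0])),3),int(m.sum()))
    return r
E
python3 - <<'E'
from station import monitor
from h import *
print(KN,pointers(dict(np.load("pics/w1.npz"))));print(tool(monitor.get_obs(),"D",.058))
E
```

```text
{'A': array([0.60901269, 0.01713513]), 'B': array([ 0.57801013, -0.07793769]), 'C': array([0.51393987, 0.04813769]), 'D': array([ 0.48293731, -0.04693513])} {'A': (-0.434, 26), 'B': (-0.378, 33), 'C': (-0.495, 33), 'D': (-0.502, 43)}
[  5.2 -71.2 195.1]
```

apply_moves(plan=[0.9, -11.9, 20, 0, 0.9, -11.9, 20, 0, 0.9, -11.9, 20, 0, 0.9, -11.9, 20, 0, 0.8, -11.8, 20, 0, 0.8, -11.8, 20, 0, 0, 0, 25, 0, 0, 0, 25, 0, 0, 0, 15, 0, 0, 0, 10, 0, 0, 0, 0, 0])

```text
time_s: 3.25
ee_pos: [0.483, -0.0478, 0.0575]
eef_rot: [-3.14, -0.001, 2.124]
force: [-0.1, 0.4, -0.4]
grip_width: 0.0656
grip_force: 0.0
```

apply_moves(plan=[0, 0, 0, 0, 0, 0, 0, 0, 0, 0, 0, 0, 0, 0, 0, 0, 0, 0, 0, 0], hand=-1, squeeze=8)

```text
time_s: 3.75
ee_pos: [0.4839, -0.0479, 0.0589]
eef_rot: [3.141, 0.001, 2.122]
force: [0.9, 1.8, 2.6]
grip_width: 0.0357
grip_force: 8.0
```

Run:
```python
from station import monitor
from h import *
o=monitor.get_obs();print({k:np.round(o[k],4) for k in ("time_s","qpos","ee_pos","eef_rot","force","moment","grip_width","grip_force")});print(tool(o,"D",.058))
```

```text
{'time_s': np.float64(3.75), 'qpos': array([-1.7400e-01,  3.4240e-01,  1.8424e+00,  2.0000e-04,  9.5580e-01,
       -7.2510e-01]), 'ee_pos': array([ 0.4839, -0.0479,  0.0589]), 'eef_rot': array([3.1408e+00, 5.0000e-04, 2.1218e+00]), 'force': array([0.8849, 1.8012, 2.6398]), 'moment': array([ 0.1124, -0.1164, -0.0078]), 'grip_width': np.float64(0.0357), 'grip_force': np.float64(8.0001)}
[ 1.3 -0.3  0.9]
```

apply_moves(plan=[0, 0, 0.3, 0.1, 0, 0, 0.3, 0.1, 0, 0, 0.3, 0.1, 0, 0, 0.3, 0.1, 0, 0, 0.3, 0.1, 0, 0, 0.3, 0.1, 0, 0, 0.3, 0.1, 0, 0, 0.2, 0.05])

```text
time_s: 4.55
ee_pos: [0.4839, -0.0479, 0.0566]
eef_rot: [3.141, -0.0, 1.368]
force: [1.2, 0.9, 4.3]
grip_width: 0.0359
grip_force: 8.0
```

Run:
```python
from station import monitor
from h import *
o=monitor.get_obs();print({k:np.round(o[k],4) for k in ("time_s","qpos","ee_pos","eef_rot","force","moment","grip_width","grip_force")})
```

```text
{'time_s': np.float64(4.55), 'qpos': array([-1.7400e-01,  3.4620e-01,  1.8437e+00,  2.0000e-04,  9.5070e-01,
        2.8700e-02]), 'ee_pos': array([ 0.4839, -0.0479,  0.0566]), 'eef_rot': array([ 3.1407e+00, -2.0000e-04,  1.3680e+00]), 'force': array([1.1859, 0.8825, 4.2835]), 'moment': array([0.1441, 0.0054, 0.0842]), 'grip_width': np.float64(0.0359), 'grip_force': np.float64(7.9998)}
```

apply_moves(plan=[0, 0, 0, 0, 0, 0, 0, 0, 0, 0, 0, 0, 0, 0, -25, 0, 0, 0, -25, -0.15, 0, 0, 0, -0.15, 0, 0, 0, -0.15, 0, 0, 0, -0.15, 0, 0, 0, -0.15, -2.7, 35.2, 0, 0, -2.7, 35.2, 0, 0, -2.7, 35.2, 0, 0, -2.7, 35.2, 0, 0, 0, 0, 20, 0, 0, 0, 20, 0, 0, 0, 8, 0, 0, 0, 0, 0], hand=0.4)

```text
time_s: 6.25
ee_pos: [0.6086, 0.0166, 0.0572]
eef_rot: [-3.14, -0.001, 2.122]
force: [0.9, 0.3, 0.1]
grip_width: 0.0659
grip_force: 0.0
```

Run:
```python
from station import monitor
from h import *
o=monitor.get_obs();print(o["moment"].round(3),o["qpos"].round(3),tool(o,"A",.058))
```

```text
[-0.039  0.002  0.013] [-0.033  0.582  1.481 -0.     1.08  -0.584] [ 0.3  0.7 -0.8]
```

apply_moves(plan=[0.3, 0.7, -0.8, 0, 0, 0, 0, 0, 0, 0, 0, 0, 0, 0, 0, 0, 0, 0, 0, 0, 0, 0, 0.3, 0.1, 0, 0, 0.3, 0.1, 0, 0, 0.3, 0.1, 0, 0, 0.3, 0.1, 0, 0, 0.3, 0.1, 0, 0, 0.3, 0.1, 0, 0, 0.3, 0.1, 0, 0, 0.2, 0.05], hand=-1)

```text
time_s: 7.55
ee_pos: [0.6102, 0.0172, 0.0572]
eef_rot: [3.14, -0.0, 1.368]
force: [1.3, -0.2, 2.7]
grip_width: 0.0358
grip_force: 8.0
```

Run:
```python
from station import monitor
from h import *
o=monitor.get_obs();print(o["moment"].round(3),o["qpos"].round(3))
```

```text
[-0.199 -0.119  0.073] [-0.032  0.584  1.479 -0.     1.077  0.171]
```

apply_moves(plan=[0, 0, 0, 0, 0, 0, 0, 0, 0, 0, 0, 0, 0, 0, -25, 0, 0, 0, -25, -0.15, 0, 0, 0, -0.15, 0, 0, 0, -0.15, 0, 0, 0, -0.15, 0, 0, 0, -0.15, 19, -16.3, 0, 0, 19, -16.3, 0, 0, 19, -16.3, 0, 0, 19, -16.3, 0, 0, 0, 0, 20, 0, 0, 0, 20, 0, 0, 0, 8, 0, 0, 0, 0, 0], hand=0.4)

```text
time_s: 9.25
ee_pos: [0.5138, 0.0478, 0.0579]
eef_rot: [-3.14, -0.001, 2.122]
force: [-0.3, 0.5, 0.4]
grip_width: 0.0662
grip_force: 0.0
```

Run:
```python
from station import monitor
from h import *
o=monitor.get_obs();print(o["moment"].round(3),o["qpos"].round(3),tool(o,"C",.058))
```

```text
[-0.033  0.037  0.014] [ 0.022  0.403  1.758  0.     0.983 -0.53 ] [ 0.2  0.2 -0.1]
```

apply_moves(plan=[0, 0, 0, 0, 0, 0, 0, 0, 0, 0, 0, 0, 0, 0, 0, 0, 0, 0, 0, 0, 0, 0, 0.3, 0.1, 0, 0, 0.3, 0.1, 0, 0, 0.3, 0.1, 0, 0, 0.3, 0.1, 0, 0, 0.3, 0.1, 0, 0, 0.3, 0.1, 0, 0, 0.3, 0.1, 0, 0, 0.2, 0.05], hand=-1)

```text
time_s: 10.55
ee_pos: [0.515, 0.0479, 0.0567]
eef_rot: [3.14, -0.0, 1.368]
force: [3.6, 0.6, -0.6]
grip_width: 0.0358
grip_force: 8.0
```

Run:
```python
from station import monitor
from h import *
o=monitor.get_obs();print(o["moment"].round(3),o["qpos"].round(3))
```

```text
[ 0.14  -0.62   0.065] [0.022 0.405 1.759 0.    0.977 0.225]
```

apply_moves(plan=[0, 0, 0, 0, 0, 0, 0, 0, 0, 0, 0, 0, 0, 0, -25, 0, 0, 0, -25, -0.15, 0, 0, 0, -0.15, 0, 0, 0, -0.15, 0, 0, 0, -0.15, 0, 0, 0, -0.15, -35.2, -2.7, 0, 0, -35.2, -2.7, 0, 0, -35.2, -2.7, 0, 0, -35.2, -2.7, 0, 0, 0, 0, 20, 0, 0, 0, 20, 0, 0, 0, 8, 0, 0, 0, 0, 0], hand=0.4)

```text
time_s: 12.25
ee_pos: [0.5782, -0.0776, 0.0575]
eef_rot: [-3.14, -0.001, 2.122]
force: [-0.1, 0.1, 0.0]
grip_width: 0.0657
grip_force: 0.0
```

Run:
```python
from station import monitor
from h import *
o=monitor.get_obs();print(o["moment"].round(3),o["qpos"].round(3),tool(o,"B",.058))
```

```text
[-0.01   0.037  0.001] [-0.196  0.532  1.56  -0.     1.051 -0.748] [-0.2 -0.4 -0.5]
```

apply_moves(plan=[0, 0, 0, 0, 0, 0, 0, 0, 0, 0, 0, 0, 0, 0, 0, 0, 0, 0, 0, 0, 0, 0, 0.3, 0.1, 0, 0, 0.3, 0.1, 0, 0, 0.3, 0.1, 0, 0, 0.3, 0.1, 0, 0, 0.3, 0.1, 0, 0, 0.3, 0.1, 0, 0, 0.3, 0.1, 0, 0, 0.3, 0.1], hand=-1)

```text
time_s: 13.55
ee_pos: [0.5794, -0.0779, 0.0564]
eef_rot: [3.14, -0.0, 1.318]
force: [1.1, -1.0, 2.3]
grip_width: 0.036
grip_force: 8.0
```

Run:
```python
from station import monitor
from h import *
o=monitor.get_obs();print(o["moment"].round(3),o["qpos"].round(3))
```

```text
[-0.216 -0.258  0.011] [-0.196  0.534  1.561  0.     1.045  0.057]
```

apply_moves(plan=[0, 0, 0, 0, 0, 0, 0, 0, 0, 0, 0, 0, 0, 0, -30, 0, 0, 0, -40, -0.15, 0, 0, -40, -0.15, 0, 0, -40, -0.15, 0, 0, -40, -0.15, 0, 0, -10, -0.15, 0, 0, 0, 0], hand=0.4)

```text
time_s: 14.55
ee_pos: [0.5793, -0.0778, 0.2578]
eef_rot: [3.139, 0.002, 2.076]
force: [0.7, 0.4, -0.7]
grip_width: 0.0659
grip_force: 0.0
```

Run:
```python
from station import monitor,camera
from h import *
o=monitor.get_obs();print(o["time_s"],tool(o,"D",.0555))
c=camera("wrist");cv2.imwrite("pics/w2.png",c["image"][:,:,::-1]);np.savez("pics/w2.npz",**c)
print(pointers(c,.084))
for n in KN: print(n,pix(c,[*KN[n],.084]).round())
```

```text
14.55 [ 73.6 -69.4 202.3]
{'A': (-1.111, 32), 'B': (-1.088, 24), 'C': (-1.177, 39), 'D': (-1.176, 43)}
A [[355. 129.]]
B [[285. 192.]]
C [[290.  53.]]
D [[220. 124.]]
```

View pics/w2.png

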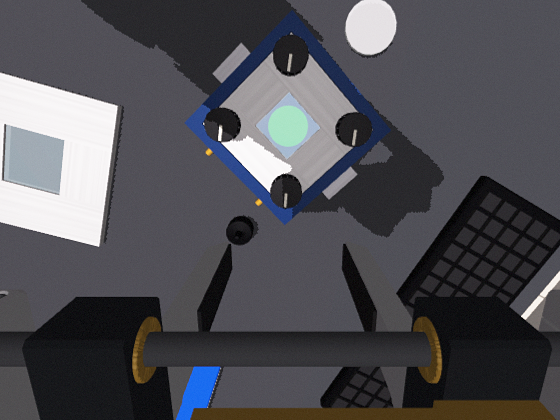

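The wrist view shows all four pointers at about the same angle. They have turned about 0.68 to 0.71 rad, so round 1 worked. Round 2 will be another partial turn of 0.3 rad in the same crosswise order, and the final round comes after that.

apply_moves(plan=[18.4, -17.4, 30, 0, 18.4, -17.4, 30, 0, 18.4, -17.3, 30, 0, 18.4, -17.3, 30, 0, 0, 0, 30, 0, 0, 0, 25, 0, 0, 0, 20, 0, 0, 0, 7, 0, 0, 0, 0, 0])

```text
time_s: 15.5
ee_pos: [0.4816, -0.0464, 0.0527]
eef_rot: [-3.139, -0.002, 2.07]
force: [-0.2, 0.7, -0.2]
grip_width: 0.0661
grip_force: 0.0
```

apply_moves(plan=[0, 0, 0, 0, 0, 0, 0, 0, 0, 0, 0, 0, 0, 0, 0, 0, 0, 0, 0, 0, 0, 0, 0.3, 0.1, 0, 0, 0.3, 0.1, 0, 0, 0.3, 0.1, 0, 0, 0.1, 0.05], hand=-1, squeeze=8)

```text
time_s: 16.4
ee_pos: [0.4835, -0.0463, 0.0535]
eef_rot: [3.139, 0.0, 1.718]
force: [5.5, 3.2, 0.3]
grip_width: 0.0359
grip_force: 8.0
```

Run:
```python
from station import monitor
from h import *
o=monitor.get_obs();print(o["moment"].round(3),o["qpos"].round(3),o["grip_force"],tool(o,"D",.0555))
```

```text
[ 0.541 -0.909  0.099] [-1.710e-01  3.490e-01  1.848e+00  1.000e-03  9.420e-01 -3.190e-01] 7.999645248055458 [-0.5 -0.7 -2. ]
```

apply_moves(plan=[0, 0, 0, 0, 0, 0, 0, 0, 0, 0, 0, 0, 0, 0, -25, 0, 0, 0, -25, -0.15, 0, 0, 0, -0.15, 0, 0, 0, -0.05, -1, 35.3, 0, 0, -1, 35.3, 0, 0, -1, 35.3, 0, 0, -1, 35.3, 0, 0, 0, 0, 20, 0, 0, 0, 20, 0, 0, 0, 7, 0, 0, 0, 0, 0], hand=0.4)

```text
time_s: 17.9
ee_pos: [0.6078, 0.0177, 0.0551]
eef_rot: [-3.14, -0.001, 2.072]
force: [-1.0, 0.5, 0.1]
grip_width: 0.0658
grip_force: 0.0
```

Run:
```python
from station import monitor
from h import *
o=monitor.get_obs();print(o["moment"].round(3),tool(o,"A",.0555))
```

```text
[-0.043  0.019 -0.014] [-1.1  0.8 -0.4]
```

apply_moves(plan=[-1, 1, 0, 0, 0, 0, 0, 0, 0, 0, 0, 0, 0, 0, 0, 0, 0, 0, 0, 0, 0, 0, 0.3, 0.1, 0, 0, 0.3, 0.1, 0, 0, 0.3, 0.1, 0, 0, 0.1, 0.05], hand=-1)

```text
time_s: 18.8
ee_pos: [0.6099, 0.0173, 0.0554]
eef_rot: [3.141, 0.0, 1.718]
force: [-1.1, -0.9, 3.7]
grip_width: 0.0355
grip_force: 8.0
```

Run:
```python
from station import monitor
from h import *
o=monitor.get_obs();print(o["moment"].round(3),o["grip_force"],tool(o,"A",.0555))
```

```text
[-0.25   0.248  0.065] 7.9997798055410385 [-0.  -0.9 -0.1]
```

apply_moves(plan=[0, 0, 0, 0, 0, 0, 0, 0, 0, 0, 0, 0, 0, 0, -25, 0, 0, 0, -25, -0.15, 0, 0, 0, -0.15, 0, 0, 0, -0.05, 18.2, -17.2, 0, 0, 18.2, -17.2, 0, 0, 18.2, -17.2, 0, 0, 18.2, -17.2, 0, 0, 0, 0, 20, 0, 0, 0, 20, 0, 0, 0, 8, 0, 0, 0, 0, 0], hand=0.4)

```text
time_s: 20.3
ee_pos: [0.514, 0.0482, 0.0562]
eef_rot: [-3.14, -0.001, 2.072]
force: [-0.1, 0.0, 0.9]
grip_width: 0.0658
grip_force: 0.0
```

Run:
```python
from station import monitor
from h import *
o=monitor.get_obs();print(o["moment"].round(3),tool(o,"C",.0555))
```

```text
[-0.052  0.032 -0.013] [-0.  -0.   0.7]
```

apply_moves(plan=[0, 0, 0.7, 0, 0, 0, 0, 0, 0, 0, 0, 0, 0, 0, 0, 0, 0, 0, 0, 0, 0, 0, 0.3, 0.1, 0, 0, 0.3, 0.1, 0, 0, 0.3, 0.1, 0, 0, 0.1, 0.05], hand=-1)

```text
time_s: 21.2
ee_pos: [0.5148, 0.0482, 0.0556]
eef_rot: [3.141, 0.0, 1.718]
force: [0.2, -0.5, 1.5]
grip_width: 0.0358
grip_force: 8.0
```

Run:
```python
from station import monitor
from h import *
o=monitor.get_obs();print(o["moment"].round(3),o["grip_force"],tool(o,"C",.0555))
```

```text
[-0.028 -0.129 -0.041] 7.9997290670871735 [ 0.  -0.8  0.1]
```

apply_moves(plan=[0, 0, 0, 0, 0, 0, 0, 0, 0, 0, 0, 0, 0, 0, -25, 0, 0, 0, -25, -0.15, 0, 0, 0, -0.15, 0, 0, 0, -0.05, -35.3, -1, 0, 0, -35.3, -1, 0, 0, -35.3, -1, 0, 0, -35.3, -1, 0, 0, 0, 0, 20, 0, 0, 0, 20, 0, 0, 0, 8, 0, 0, 0, 0, 0], hand=0.4)

```text
time_s: 22.7
ee_pos: [0.5782, -0.0774, 0.0564]
eef_rot: [-3.14, -0.001, 2.072]
force: [0.4, -0.4, 0.7]
grip_width: 0.0655
grip_force: 0.0
```

apply_moves(plan=[0, 0, 0, 0, 0, 0, 0, 0, 0, 0, 0, 0, 0, 0, 0, 0, 0, 0, 0, 0, 0, 0, 0.3, 0.1, 0, 0, 0.3, 0.1, 0, 0, 0.3, 0.1, 0, 0, 0.1, 0.05], hand=-1)

```text
time_s: 23.6
ee_pos: [0.579, -0.0776, 0.0568]
eef_rot: [3.141, 0.0, 1.718]
force: [-1.5, -0.1, 4.0]
grip_width: 0.0361
grip_force: 8.0
```

Run:
```python
from station import monitor
from h import *
o=monitor.get_obs();print(o["moment"].round(3),o["grip_force"],tool(o,"B",.0555))
```

```text
[-0.089  0.208  0.038] 7.999773770570755 [-0.2 -1.   1.3]
```

apply_moves(plan=[0, 0, 0, 0, 0, 0, 0, 0, 0, 0, 0, 0, 0, 0, -30, 0, 0, 0, -40, -0.15, 0, 0, -40, -0.15, 0, 0, -40, -0.05, 0, 0, -40, 0, 0, 0, -10, 0, 0, 0, 0, 0], hand=0.4)

```text
time_s: 24.6
ee_pos: [0.5791, -0.0776, 0.2575]
eef_rot: [3.14, 0.002, 2.072]
force: [-0.7, 0.1, -0.5]
grip_width: 0.0657
grip_force: 0.0
```

Run:
```python
from station import monitor,camera
from h import *
o=monitor.get_obs();print(o["time_s"],tool(o,"D",.0545))
c=camera("wrist");np.savez("pics/w3.npz",**c)
print(pointers(c,.083))
```

```text
24.6 [ 73.2 -69.6 203. ]
{'A': (-1.445, 32), 'B': (-1.443, 29), 'C': (-1.54, 38), 'D': (-1.517, 43)}
```

apply_moves(plan=[18.3, -17.4, 30, 0, 18.3, -17.4, 30, 0, 18.3, -17.4, 30, 0, 18.3, -17.4, 30, 0, 0, 0, 30, 0, 0, 0, 25, 0, 0, 0, 18, 0, 0, 0, 8, 0, 0, 0, 0, 0])

```text
time_s: 25.55
ee_pos: [0.4813, -0.0466, 0.0535]
eef_rot: [-3.139, -0.002, 2.072]
force: [-0.2, 0.5, 0.3]
grip_width: 0.0659
grip_force: 0.0
```

apply_moves(plan=[0, 0, 0, 0, 0, 0, 0, 0, 0, 0, 0, 0, 0, 0, 0, 0, 0, 0, 0, 0, 0, 0, 0.3, 0.1, 0, 0, 0.2, 0.05], hand=-1, squeeze=8)

```text
time_s: 26.25
ee_pos: [0.4833, -0.0466, 0.0554]
eef_rot: [3.14, 0.001, 1.918]
force: [2.4, 2.7, 3.1]
grip_width: 0.0359
grip_force: 8.0
```

```bash
cat > m.py <<'E'
from station import monitor
import sys
from h import *
o=monitor.get_obs();print(o["time_s"],"M",o["moment"].round(3),"F",o["force"].round(1),"yaw",o["eef_rot"][2].round(3),"q6",o["qpos"][5].round(2),*([tool(o,sys.argv[1],.0545)] if len(sys.argv)>1 else []))
E
python3 m.py D
```

```text
26.25 M [ 0.704 -0.546  0.055] F [2.4 2.7 3.1] yaw 1.918 q6 -0.52 [-0.2 -0.4  0.9]
```

apply_moves(plan=[0, 0, 0.3, 0.1])

```text
time_s: 26.35
ee_pos: [0.4834, -0.0466, 0.0551]
eef_rot: [3.139, 0.0, 1.82]
force: [4.5, 3.8, 2.5]
grip_width: 0.0359
grip_force: 8.0
```

```bash
python3 m.py D
```

```text
26.35 M [ 0.702 -0.68   0.111] F [4.5 3.8 2.5] yaw 1.82 q6 -0.42 [-0.2 -0.5  0.6]
```

apply_moves(plan=[0, 0, 0.2, 0.05, 0, 0, 0.1, 0.05])

```text
time_s: 26.55
ee_pos: [0.4835, -0.0465, 0.0549]
eef_rot: [3.139, 0.0, 1.72]
force: [4.2, 4.0, 4.0]
grip_width: 0.0356
grip_force: 8.0
```

```bash
python3 m.py D
```

```text
26.55 M [ 0.775 -0.767  0.195] F [4.2 4.  4. ] yaw 1.72 q6 -0.32 [-0.3 -0.6  0.4]
```

apply_moves(plan=[0, 0, 0.2, 0.05])

```text
time_s: 26.65
ee_pos: [0.4836, -0.0465, 0.0548]
eef_rot: [3.139, 0.0, 1.67]
force: [3.3, 4.4, 7.4]
grip_width: 0.0361
grip_force: 8.0
```

```bash
python3 m.py D
```

```text
26.65 M [ 0.832 -0.696  0.227] F [3.3 4.4 7.4] yaw 1.67 q6 -0.27 [-0.4 -0.7  0.3]
```

apply_moves(plan=[0, 0, 0, 0, 0, 0, 0, 0, 0, 0, 0, 0, 0, 0, -25, 0, 0, 0, -25, -0.15, 0, 0, 0, -0.15, 0, 0, 0, -0.1, -1.3, 35.5, 0, 0, -1.3, 35.5, 0, 0, -1.3, 35.5, 0, 0, -1.3, 35.5, 0, 0, 0, 0, 20, 0, 0, 0, 20, 0, 0, 0, 9, 0, 0, 0, 0, 0], hand=0.4)

```text
time_s: 28.15
ee_pos: [0.6088, 0.0167, 0.0537]
eef_rot: [-3.139, -0.001, 2.072]
force: [-0.0, 0.0, 0.3]
grip_width: 0.0658
grip_force: 0.0
```

```bash
python3 m.py A
```

```text
28.15 M [-0.062  0.127 -0.029] F [-0.   0.   0.3] yaw 2.072 q6 -0.53 [ 0.3  0.4 -0.8]
```

apply_moves(plan=[0, 0, 0, 0, 0, 0, 0, 0, 0, 0, 0, 0, 0, 0, 0, 0, 0, 0, 0, 0, 0, 0, 0.3, 0.1, 0, 0, 0.2, 0.05], hand=-1)

```text
time_s: 28.85
ee_pos: [0.6098, 0.0168, 0.055]
eef_rot: [3.141, 0.0, 1.918]
force: [-1.2, 0.7, 4.4]
grip_width: 0.0359
grip_force: 8.0
```

```bash
python3 m.py A
```

```text
28.85 M [-0.081  0.19   0.123] F [-1.2  0.7  4.4] yaw 1.918 q6 -0.38 [ 0.5 -0.6  0.5]
```

apply_moves(plan=[0, 0, 0.3, 0.1])

```text
time_s: 28.95
ee_pos: [0.6099, 0.0168, 0.0547]
eef_rot: [3.141, 0.0, 1.82]
force: [0.3, 0.9, 3.0]
grip_width: 0.0356
grip_force: 8.0
```

```bash
python3 m.py A
```

```text
28.95 M [-0.113  0.08   0.101] F [0.3 0.9 3. ] yaw 1.82 q6 -0.28 [ 0.5 -0.7  0.2]
```

apply_moves(plan=[0, 0, 0.2, 0.05, 0, 0, 0.1, 0.05])

```text
time_s: 29.15
ee_pos: [0.6099, 0.0168, 0.0544]
eef_rot: [3.141, 0.0, 1.72]
force: [1.1, 0.1, 4.6]
grip_width: 0.0361
grip_force: 8.0
```

```bash
python3 m.py A
```

```text
29.15 M [-0.1    0.111  0.165] F [1.1 0.1 4.6] yaw 1.72 q6 -0.18 [ 0.4 -0.8 -0.1]
```

apply_moves(plan=[0, 0, 0.2, 0.05])

```text
time_s: 29.25
ee_pos: [0.61, 0.0169, 0.0544]
eef_rot: [3.14, 0.0, 1.67]
force: [-1.2, 0.5, 6.1]
grip_width: 0.0358
grip_force: 8.0
```

```bash
python3 m.py A
```

```text
29.25 M [-0.035  0.307  0.163] F [-1.2  0.5  6.1] yaw 1.67 q6 -0.13 [ 0.4 -0.9 -0.1]
```

apply_moves(plan=[0, 0, 0.2, 0.05])

```text
time_s: 29.35
ee_pos: [0.61, 0.0169, 0.0543]
eef_rot: [3.14, 0.0, 1.62]
force: [-0.9, 0.5, 7.8]
grip_width: 0.036
grip_force: 8.0
```

```bash
python3 m.py A
```

```text
29.35 M [0.059 0.386 0.183] F [-0.9  0.5  7.8] yaw 1.62 q6 -0.08 [ 0.3 -1.  -0.2]
```

apply_moves(plan=[0, 0, 0.1, 0.03])

```text
time_s: 29.45
ee_pos: [0.61, 0.0169, 0.0543]
eef_rot: [3.14, 0.0, 1.59]
force: [-0.8, -0.1, 5.7]
grip_width: 0.0359
grip_force: 8.0
```

```bash
python3 m.py A
```

```text
29.45 M [-0.04   0.218  0.185] F [-0.8 -0.1  5.7] yaw 1.59 q6 -0.05 [ 0.3 -1.  -0.2]
```

apply_moves(plan=[0, 0, 0, 0, 0, 0, 0, 0, 0, 0, 0, 0, 0, 0, -25, 0, 0, 0, -25, -0.15, 0, 0, 0, -0.15, 0, 0, 0, -0.15, 18.2, -17.2, 0, -0.03, 18.2, -17.2, 0, 0, 18.2, -17.2, 0, 0, 18.2, -17.2, 0, 0, 0, 0, 20, 0, 0, 0, 20, 0, 0, 0, 9, 0, 0, 0, 0, 0], hand=0.4)

```text
time_s: 30.95
ee_pos: [0.5139, 0.0483, 0.0534]
eef_rot: [-3.14, -0.001, 2.072]
force: [-0.2, -0.6, 0.1]
grip_width: 0.0657
grip_force: 0.0
```

```bash
python3 m.py C
```

```text
30.95 M [-0.061  0.043 -0.045] F [-0.2 -0.6  0.1] yaw 2.072 q6 -0.48 [-0.2 -0.1 -1.1]
```

apply_moves(plan=[0, 0, 0, 0, 0, 0, 0, 0, 0, 0, 0, 0, 0, 0, 0, 0, 0, 0, 0, 0, 0, 0, 0.3, 0.1, 0, 0, 0.2, 0.05], hand=-1)

```text
time_s: 31.65
ee_pos: [0.5146, 0.0483, 0.0542]
eef_rot: [3.141, 0.0, 1.918]
force: [-1.5, -1.0, 5.0]
grip_width: 0.0358
grip_force: 8.0
```

```bash
python3 m.py C
```

```text
31.65 M [-0.183  0.394 -0.008] F [-1.5 -1.   5. ] yaw 1.918 q6 -0.32 [ 0.1 -0.7 -0.3]
```

apply_moves(plan=[0, 0, 0.3, 0.1])

```text
time_s: 31.75
ee_pos: [0.5147, 0.0483, 0.0541]
eef_rot: [3.141, 0.0, 1.819]
force: [-2.7, -0.3, 6.9]
grip_width: 0.0359
grip_force: 8.0
```

```bash
python3 m.py C
```

```text
31.75 M [-0.218  0.562  0.08 ] F [-2.7 -0.3  6.9] yaw 1.819 q6 -0.23 [ 0.  -0.8 -0.4]
```

apply_moves(plan=[0, 0, 0.2, 0.05, 0, 0, 0.1, 0.05])

```text
time_s: 31.95
ee_pos: [0.5148, 0.0483, 0.054]
eef_rot: [3.141, 0.0, 1.72]
force: [-3.5, -1.2, 9.4]
grip_width: 0.0359
grip_force: 8.0
```

```bash
python3 m.py C
```

```text
31.95 M [-0.276  0.592  0.187] F [-3.5 -1.2  9.4] yaw 1.72 q6 -0.13 [-0.  -0.9 -0.5]
```

apply_moves(plan=[0, 0, 0.2, 0.05])

```text
time_s: 32.05
ee_pos: [0.5149, 0.0482, 0.0539]
eef_rot: [3.141, 0.0, 1.67]
force: [-2.5, -1.8, 9.8]
grip_width: 0.0358
grip_force: 8.0
```

```bash
python3 m.py C
```

```text
32.05 M [-0.369  0.571  0.161] F [-2.5 -1.8  9.8] yaw 1.67 q6 -0.08 [-0.  -0.9 -0.6]
```

apply_moves(plan=[0, 0, 0, 0, 0, 0, 0, 0, 0, 0, 0, 0, 0, 0, -25, 0, 0, 0, -25, -0.15, 0, 0, 0, -0.15, 0, 0, 0, -0.1, -35.3, -1, 0, 0, -35.3, -1, 0, 0, -35.3, -1, 0, 0, -35.3, -1, 0, 0, 0, 0, 20, 0, 0, 0, 20, 0, 0, 0, 9, 0, 0, 0, 0, 0], hand=0.4)

```text
time_s: 33.55
ee_pos: [0.5782, -0.0772, 0.053]
eef_rot: [-3.14, -0.001, 2.072]
force: [0.6, -0.1, -0.9]
grip_width: 0.0658
grip_force: 0.0
```

```bash
python3 m.py B
```

```text
33.55 M [ 0.005  0.014 -0.029] F [ 0.6 -0.1 -0.9] yaw 2.072 q6 -0.7 [-0.6 -0.5 -1.5]
```

apply_moves(plan=[0, 0, -0.5, 0, 0, 0, 0, 0, 0, 0, 0, 0, 0, 0, 0, 0, 0, 0, 0, 0, 0, 0, 0.3, 0.1, 0, 0, 0.2, 0.05], hand=-1)

```text
time_s: 34.25
ee_pos: [0.5788, -0.0775, 0.0545]
eef_rot: [3.142, 0.0, 1.918]
force: [-4.0, -1.0, 5.4]
grip_width: 0.036
grip_force: 8.0
```

```bash
python3 m.py B
```

```text
34.25 M [-0.22   0.67   0.034] F [-4.  -1.   5.4] yaw 1.918 q6 -0.54 [-0.1 -0.9  0. ]
```

apply_moves(plan=[0, 0, 0.3, 0.1])

```text
time_s: 34.35
ee_pos: [0.5789, -0.0775, 0.0543]
eef_rot: [3.141, 0.0, 1.819]
force: [-3.8, -0.7, 7.1]
grip_width: 0.036
grip_force: 8.0
```

```bash
python3 m.py B
```

```text
34.35 M [-0.14   0.702  0.063] F [-3.8 -0.7  7.1] yaw 1.819 q6 -0.44 [-0.2 -1.  -0.2]
```

apply_moves(plan=[0, 0, 0.2, 0.05, 0, 0, 0.1, 0.05])

```text
time_s: 34.55
ee_pos: [0.579, -0.0775, 0.0542]
eef_rot: [3.141, 0.0, 1.72]
force: [-3.5, 0.1, 7.3]
grip_width: 0.0357
grip_force: 8.0
```

```bash
python3 m.py B
```

```text
34.55 M [-0.222  0.738  0.122] F [-3.5  0.1  7.3] yaw 1.72 q6 -0.34 [-0.3 -1.  -0.3]
```

apply_moves(plan=[0, 0, 0.2, 0.05])

```text
time_s: 34.65
ee_pos: [0.5791, -0.0776, 0.0542]
eef_rot: [3.141, 0.001, 1.67]
force: [-3.8, -1.5, 9.1]
grip_width: 0.0358
grip_force: 8.0
```

```bash
python3 m.py B
```

```text
34.65 M [-0.294  0.825  0.181] F [-3.8 -1.5  9.1] yaw 1.67 q6 -0.29 [-0.2 -1.1 -0.3]
```

apply_moves(plan=[0, 0, 0, 0.04])

```text
time_s: 34.75
ee_pos: [0.5791, -0.0776, 0.0542]
eef_rot: [3.141, 0.001, 1.63]
force: [-2.8, -0.8, 7.3]
grip_width: 0.0359
grip_force: 8.0
```

```bash
python3 m.py B
```

```text
34.75 M [-0.168  0.651  0.178] F [-2.8 -0.8  7.3] yaw 1.63 q6 -0.25 [-0.3 -1.1 -0.3]
```

apply_moves(plan=[0, 0, 0, 0, 0, 0, 0, 0, 0, 0, 0, 0, 0, 0, -30, 0, 0, 0, -40, -0.15, 0, 0, -40, -0.15, 0, 0, -40, -0.14, 0, 0, -40, 0, 0, 0, -10, 0, 0, 0, 0, 0], hand=0.4)

```text
time_s: 35.75
ee_pos: [0.5792, -0.0775, 0.2544]
eef_rot: [3.14, 0.002, 2.072]
force: [0.6, -0.3, -0.5]
grip_width: 0.0652
grip_force: 0.0
```

Run:
```python
from station import monitor,camera
from h import *
o=monitor.get_obs();print(o["time_s"],tool(o,"D",.055))
c=camera("wrist");np.savez("pics/w4.npz",**c)
print(pointers(c,.082)); P=world(c)
cv2.imwrite("pics/w4.png",c["image"][:,:,::-1])
```

```text
35.75 [ 73.  -69.8 199.4]
{'A': (-1.862, 32), 'B': (-1.838, 34), 'C': (-1.844, 39), 'D': (-1.854, 44)}
```

All four pointers now agree to within 0.03 rad, and the resistance climbed on each screw. I'll do one light crosswise check round with the slipping grip.

apply_moves(plan=[18.3, -17.4, 30, 0, 18.3, -17.4, 30, 0, 18.3, -17.4, 30, 0, 18.3, -17.4, 30, 0, 0, 0, 30, 0, 0, 0, 25, 0, 0, 0, 18, 0, 0, 0, 6, 0, 0, 0, 0, 0])

```text
time_s: 36.7
ee_pos: [0.4815, -0.0465, 0.0528]
eef_rot: [-3.139, -0.002, 2.072]
force: [-0.2, -0.2, -0.1]
grip_width: 0.066
grip_force: 0.0
```

```bash
python3 m.py D
```

```text
36.7 M [-0.057  0.026 -0.033] F [-0.2 -0.2 -0.1] yaw 2.072 q6 -0.67 [-1.1  1.  -1.7]
```

apply_moves(plan=[0, 0, 0, 0, 0, 0, 0, 0, 0, 0, 0, 0, 0, 0, 0, 0, 0, 0, 0, 0, 0, 0, 0, 0.05, 0, 0, 0.1, 0.05], hand=-1, squeeze=8)

```text
time_s: 37.4
ee_pos: [0.4832, -0.0463, 0.0546]
eef_rot: [3.14, 0.0, 1.97]
force: [2.2, 6.2, 2.6]
grip_width: 0.0357
grip_force: 8.0
```

```bash
python3 m.py D
```

```text
37.4 M [ 1.104 -0.468  0.29 ] F [2.2 6.2 2.6] yaw 1.97 q6 -0.57 [-0.5 -0.5  0.1]
```

apply_moves(plan=[0, 0, 0.1, 0.05])

```text
time_s: 37.5
ee_pos: [0.4833, -0.0462, 0.0546]
eef_rot: [3.14, 0.0, 1.92]
force: [1.9, 5.1, 2.8]
grip_width: 0.036
grip_force: 8.0
```

```bash
python3 m.py D
```

```text
37.5 M [ 1.021 -0.548  0.235] F [1.9 5.1 2.8] yaw 1.92 q6 -0.52 [-0.6 -0.5  0.1]
```

D slips at about 0.27 N m, so it is snug. A is next.

apply_moves(plan=[0, 0, 0, 0, 0, 0, 0, 0, 0, 0, 0, 0, 0, 0, -25, 0, 0, 0, -25, -0.15, -1.3, 35.5, 0, 0, -1.3, 35.5, 0, 0, -1.3, 35.5, 0, 0, -1.3, 35.5, 0, 0, 0, 0, 20, 0, 0, 0, 20, 0, 0, 0, 9, 0, 0, 0, 0, 0], hand=0.4)

```text
time_s: 38.8
ee_pos: [0.6089, 0.0169, 0.0539]
eef_rot: [-3.14, -0.001, 2.072]
force: [0.8, -0.5, 0.9]
grip_width: 0.0658
grip_force: 0.0
```

```bash
python3 m.py A
```

```text
38.8 M [-0.075  0.049 -0.001] F [ 0.8 -0.5  0.9] yaw 2.072 q6 -0.53 [ 0.2  0.2 -0.6]
```

apply_moves(plan=[0, 0, 0, 0, 0, 0, 0, 0, 0, 0, 0, 0, 0, 0, 0, 0, 0, 0, 0, 0, 0, 0, 0, 0.05, 0, 0, 0.1, 0.05], hand=-1)

```text
time_s: 39.5
ee_pos: [0.6098, 0.0168, 0.0555]
eef_rot: [3.141, 0.001, 1.97]
force: [-1.1, -2.3, 4.3]
grip_width: 0.0356
grip_force: 8.0
```

```bash
python3 m.py A
```

```text
39.5 M [-0.469  0.214  0.239] F [-1.1 -2.3  4.3] yaw 1.97 q6 -0.43 [ 0.6 -0.6  1. ]
```

apply_moves(plan=[0, 0, 0, 0.05])

```text
time_s: 39.6
ee_pos: [0.6098, 0.0169, 0.0554]
eef_rot: [3.141, 0.001, 1.92]
force: [-1.3, -0.2, 2.9]
grip_width: 0.0359
grip_force: 8.0
```

```bash
python3 m.py A
```

```text
39.6 M [-0.071  0.238  0.195] F [-1.3 -0.2  2.9] yaw 1.92 q6 -0.38 [ 0.5 -0.7  0.9]
```

apply_moves(plan=[0, 0, 0, 0, 0, 0, 0, 0, 0, 0, 0, 0, 0, 0, -25, 0, 0, 0, -25, -0.15, 18.2, -17.2, 0, 0, 18.2, -17.2, 0, 0, 18.2, -17.2, 0, 0, 18.2, -17.2, 0, 0, 0, 0, 20, 0, 0, 0, 20, 0, 0, 0, 9, 0, 0, 0, 0, 0], hand=0.4)

```text
time_s: 40.9
ee_pos: [0.5138, 0.0478, 0.055]
eef_rot: [-3.14, -0.001, 2.072]
force: [-0.5, 0.1, 0.3]
grip_width: 0.0659
grip_force: 0.0
```

```bash
python3 m.py C
```

```text
40.9 M [0.016 0.054 0.026] F [-0.5  0.1  0.3] yaw 2.072 q6 -0.48 [0.2 0.3 0.5]
```

apply_moves(plan=[0, 0, 0, 0, 0, 0, 0, 0, 0, 0, 0, 0, 0, 0, 0, 0, 0, 0, 0, 0, 0, 0, 0, 0.05, 0, 0, 0.1, 0.05], hand=-1)

```text
time_s: 41.6
ee_pos: [0.5146, 0.0478, 0.0563]
eef_rot: [3.141, 0.0, 1.97]
force: [0.5, 0.6, 4.3]
grip_width: 0.0362
grip_force: 8.0
```

```bash
python3 m.py C
```

```text
41.6 M [0.002 0.022 0.287] F [0.5 0.6 4.3] yaw 1.97 q6 -0.38 [ 0.5 -0.5  1.8]
```

apply_moves(plan=[0, 0, 0, 0.05])

```text
time_s: 41.7
ee_pos: [0.5146, 0.0479, 0.0563]
eef_rot: [3.141, 0.0, 1.92]
force: [0.2, 0.4, 2.4]
grip_width: 0.0358
grip_force: 8.0
```

```bash
python3 m.py C
```

```text
41.7 M [ 0.079 -0.094  0.263] F [0.2 0.4 2.4] yaw 1.92 q6 -0.33 [ 0.5 -0.6  1.8]
```

apply_moves(plan=[0, 0, 0, 0, 0, 0, 0, 0, 0, 0, 0, 0, 0, 0, -25, 0, 0, 0, -25, -0.15, -35.3, -1, 0, 0, -35.3, -1, 0, 0, -35.3, -1, 0, 0, -35.3, -1, 0, 0, 0, 0, 20, 0, 0, 0, 20, 0, 0, 0, 9, 0, 0, 0, 0, 0], hand=0.4)

```text
time_s: 43.0
ee_pos: [0.578, -0.0777, 0.0558]
eef_rot: [-3.14, -0.001, 2.072]
force: [-0.7, 0.6, 0.6]
grip_width: 0.0663
grip_force: 0.0
```

```bash
python3 m.py B
```

```text
43.0 M [-0.036  0.032  0.03 ] F [-0.7  0.6  0.6] yaw 2.072 q6 -0.7 [-0.2 -0.1  1.3]
```

apply_moves(plan=[0, 0, 0, 0, 0, 0, 0, 0, 0, 0, 0, 0, 0, 0, 0, 0, 0, 0, 0, 0, 0, 0, 0, 0.05, 0, 0, 0.1, 0.05], hand=-1)

```text
time_s: 43.7
ee_pos: [0.5788, -0.0781, 0.0573]
eef_rot: [3.141, 0.001, 1.97]
force: [-1.3, -1.4, 4.9]
grip_width: 0.0358
grip_force: 8.0
```

```bash
python3 m.py B
```

```text
43.7 M [-0.298  0.357  0.237] F [-1.3 -1.4  4.9] yaw 1.97 q6 -0.6 [ 0.4 -0.7  2.8]
```

apply_moves(plan=[0, 0, 0, 0.05])

```text
time_s: 43.8
ee_pos: [0.5789, -0.0781, 0.0572]
eef_rot: [3.141, 0.001, 1.92]
force: [-0.7, -1.0, 2.8]
grip_width: 0.0357
grip_force: 8.0
```

```bash
python3 m.py B
```

```text
43.8 M [-0.234  0.195  0.242] F [-0.7 -1.   2.8] yaw 1.92 q6 -0.55 [ 0.5 -0.7  2.7]
```

apply_moves(plan=[0, 0, 0, 0, 0, 0, 0, 0, 0, 0, 0, 0, 0, 0, -30, 0, 0, 0, -40, -0.15, 0, 0, -40, 0, 0, 0, -40, 0, 0, 0, -40, 0, 0, 0, -10, 0, 0, 0, 0, 0, 0, 0, 0, 0], hand=0.4)

```text
time_s: 44.9
ee_pos: [0.5782, -0.0779, 0.2551]
eef_rot: [-3.14, -0.001, 2.072]
force: [0.7, -0.0, -0.3]
grip_width: 0.0658
grip_force: 0.0
```

Run:
```python
from station import monitor,camera
from h import *
o=monitor.get_obs();print(o["time_s"],o["joint_vel"].round(3))
c=camera("wrist");cv2.imwrite("pics/w5.png",c["image"][:,:,::-1])
print(pointers(c,.082)); 
m=np.mean(list(KN.values()),0);ex=(KN["A"]-KN["C"])/.1;ey=(KN["A"]-KN["B"])/.1
def lid(c):
    P=world(c);d=P[...,:2]-m;x,y=d@ex,d@ey
    s=(abs(x)<.063)&(abs(y)<.063)&(np.maximum(abs(x),abs(y))>.034)&(P[...,2]>.035)&(P[...,2]<.055)
    return np.linalg.lstsq(np.c_[x[s],y[s],np.ones(s.sum())],P[...,2][s],rcond=None)[0].round(4)
print(lid(c),lid(dict(np.load("pics/w1.npz"))))
```

```text
44.9 [ 0.001  0.014  0.012 -0.002  0.003  0.002]
{'A': (-1.912, 32), 'B': (-1.952, 37), 'C': (-1.966, 39), 'D': (-1.937, 47)}
[ 0.001  -0.0005  0.044 ] [ 0.001  -0.0005  0.048 ]
```

View pics/w5.png

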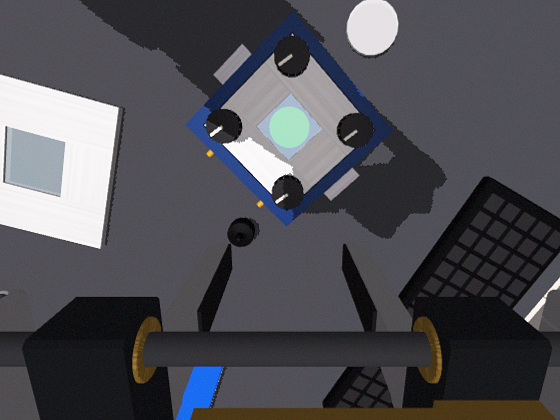

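The last view shows all four pointers parallel, at pixels (292,57), (223,126), (355,130) and (288,192). The lid has gone down 4.0 mm and is level, the bystanders look undisturbed, and the gripper is clear. Handing in now.

```bash
python3 -c "
from station import ctrl
print(ctrl.hand_in())"
```

```text
the job is handed in; nothing more can be done
None
```

The job is handed in at about 45 s: all four screws were tightened crosswise in four rounds until the 8 N grip slipped at about 0.2–0.29 N m (snug), the lid is level and 4.0 mm down, and the gripper is clear.

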